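# Wedge up one side of the microscope so that its feet can be changed

## Robot

A 6-joint arm with a two-finger parallel gripper is mounted at the origin on the work surface. World frame = base frame: x ahead of the robot, y to its left, z up, the work surface at z = 0. Lengths are in mm, angles in rad, forces in N, time in s.
With the tool pointing down it reaches from about 250 to 725 mm from the base axis. Payload 4 kg.
Tool frame: the origin (TCP) lies on the mounting face of the last link; the fingertips stand 173 mm ahead of it and the grasp point (between the pads) lies 155 mm ahead of it; z points along the fingers, y is the line along which they close (so a half turn about z gives the same grasp; the last joint's range is limited). The gripper opens to 85 mm and grips with 20 to 120 N. Pads are 22 mm wide; open, the fingers measure 114 mm over their backs; the gripper's body (76 mm by 85 mm) begins 54 mm behind the grasp point. The pads swing forward as they close: fully open they stand 13 mm farther back than shut.
Start: joints at [1.131, 0.241, 0.005, 1.335, 0, 1.571], TCP at [212.878, 452.419, 404.706] pointing down, gripper open.
Joint ranges: [-2.72, 2.72], [-1.05, 1.87], [-1.09, 1.28], [-1.99, 2.15], [-1.42, 1.44], [-3.14, 3.14]. Speed limits (rad/s): [2.79, 2.79, 3.14, 3.14, 3.14, 3.14].

## Interface

Orientations are given as a rotation vector (axis times angle).
In Python, from bench import move_ptp, move_linear, set_joints, command_gripper, pause, ik, get_obs, capture, camera_info, Unreachable, hand_in gives the robot as it stands. The module is installed in compiled form; this text tells all that it offers. Calls block until the motion is done:
- move_ptp(position, orientation): joint-space move of the TCP to a pose.
- move_linear(position, attitude=None, max_speed=150): straight line of the TCP; attitude=None keeps the orientation; max_speed is the mean speed in mm/s.
- set_joints(angles): joint-space move.
- command_gripper(opening, newtons=None): finger opening in mm; newtons is the grip in N (None keeps the last); returns when the fingers have stopped.
- pause(seconds).
- ik(position, orientation): joint angles nearest the present ones, or None.
- get_obs(): the state.
- capture(name): name is "scene" or "top" or "wrist"; returns (picture, depth): 384x512x3 uint8, red, green, blue; 384x512 float32, mm along the optical axis (not along the pixel's ray), 0 where there is no reading.
- camera_info(name): a dict with "intrinsics" (3x3 intrinsics, pixels), "k1" (the pictures are not rectified: a ray, as slopes to the right and down, at radius r is drawn at 1 + k1 r^2 times it, then the intrinsics apply), "R" (3x3) and "t" (3): a world point X has camera coordinates R X + t. Camera axes: x right, y down, z forward; pixel columns grow to the right and rows downward; lengths in mm; the calibration is good to about 2 mm. A picture is of the moment at which its call begins: read the wrist's pose just before it. camera_info takes no time and is no camera call; for the wrist camera it gives the pose at the moment of the call.
A pose or a line that the arm cannot do raises Unreachable and nothing moves.
- hand_in(): hands the job in; it is judged then, once.
The state is a dict: "time": time; "joint_positions": joint angles; "qd": joint speeds; "effort": joint torques, N m; "position": TCP position; "orientation": TCP orientation; "wrist_force": force on the tool from outside, world axes, zero at the start; "ft_torque": the same for the moment, N m; "finger_gap": finger opening in mm; "grip_force": force on a finger pad.
Only numpy, scipy, OpenCV 4.12 (cv2) and the standard library are available. Lean on these libraries where they do the work, as an engineer would, in place of code of your own. Each camera call takes 0.05 s, during which the arm holds its last target. There are 200 camera calls.

## Task

The two rubber feet on the microscope's right-hand side (the side facing the wedge and the open bench) are to be changed: pick up the grey levelling wedge by its thick end and push it, thin end first and flat on the bench, under the middle of that side of the base, between the two feet, until both right-hand feet just come clear of the bench, by about 3 mm, with the left-hand feet still standing. Finish while holding: keep the wedge gripped and in place, because the program ends with you still holding the microscope up on it. Do not touch the microscope with the gripper or arm, tip it or shove it along the bench, and leave everything else where it is.

Things in the scene. Friction and masses are not known exactly. Their poses are not given: they have to be found in the camera images.
- wedge: Levelling wedge, plain grey nylon, 140 x 30 mm, 0.09 kg, flat on the bench. Origin: centre of its underside; +x to the thin end, z up. x = -70 to -30 mm: grip block 28 mm high (grip across its 30 mm width, from above); x = -30 to +70 mm: top slopes straight from 28 down to 3 mm (1 mm per 4 mm). Smooth: friction about 0.25 on bench and microscope.
- wedge_nose (a point): Middle of the wedge's thin end, at the bottom edge (70 mm from the wedge's origin along its +x).
- wedge_grip (a point): Middle of the wedge's grip block, 20 mm above its underside (50 mm from the wedge's origin along its -x).
- microscope: White microscope, black stage, camera on top, 2.2 to 3.2 kg, free on 4 rubber feet. Base 200 mm (its x) by 150 mm (its y), flat underside 9 mm above the bench, nothing standing out beyond its right edge; 465 mm high. Origin: on the bench under the base's centre; eyepiece to its -x, right-hand side is -y, z up. Feet 20 mm across, centred at x = +-80, y = +-57 mm.
- right_edge (a point): Middle of the lower right-hand edge of the microscope's base (its y = -75 mm, 9 mm above the bench). The wedge goes under here, along the microscope's +y.
- foot_right_front (a point): Centre of the underside of the microscope's right front foot: height 0 when it stands on the bench.
- foot_right_rear (a point): The same for the right rear foot.
- foot_left_front (a point): The same for the left front foot.
- foot_left_rear (a point): The same for the left rear foot.
- spare_foot_a: One of two spare rubber feet, black disc 20 mm across and 9 mm high, lying flat near the front of the bench. Origin: centre of its underside. Not to be moved.
- spare_foot_b: The other spare rubber foot, same size.
- petri_dish: Closed clear plastic petri dish, 92 mm across, 19 mm high. Origin: centre of its underside. Not to be moved.
- stain_bottle: Small amber bottle with black cap, 40 mm across, 85 mm high. Origin: centre of its underside. Not to be moved.
- oil_bottle: Slim amber bottle with white cap, 28 mm across, 73 mm high. Origin: centre of its underside. Not to be moved.
- slide_box: Flat box for microscope slides, 100 x 85 x 34 mm. Origin: centre of its underside. Not to be moved.
- forceps: Steel forceps lying flat, 133 mm long, 12 mm wide, 10 mm high, points to its +x. Origin: centre of its underside. Not to be moved.

How it is judged (in metres and radians):
On the way:
1. the gripped wedge's thin end is under the middle of the right-hand side of the base, lying flat, while the microscope still stands on all its feet (contact force between the fingers and wedge above 2 N and y of wedge_nose in the frame of microscope above -0.065 m and x of wedge_nose in the frame of microscope between -0.06 and 0.06 m and height (world z) of wedge below 0.004 m and angle between wedge's own z axis and vertical below 0.08 rad and height (world z) of each of foot_right_front, foot_right_rear below 0.001 m), for 0.1 s.
At the end, for the whole second after the job is handed in: Right feet 1 to 6.5 mm up, left feet down (1.5 mm); wedge flat on the bench (z under 4 mm, tilt under 0.08), nose 10 mm or more under the base, within 60 mm of its middle, bearing over 2 N, gripped over 2 N; microscope untouched by the arm, still, within 25 mm of its place; the rest within 30 mm (height (world z) of foot_right_front between 0.001 and 0.0065 m and height (world z) of foot_right_rear between 0.001 and 0.0065 m and height (world z) of each of foot_left_front, foot_left_rear below 0.0015 m and y of wedge_nose in the frame of microscope above -0.065 m and x of wedge_nose in the frame of microscope between -0.06 and 0.06 m and height (world z) of wedge below 0.004 m and angle between wedge's own z axis and vertical below 0.08 rad and contact force between the fingers and wedge above 2 N and contact force between wedge and microscope above 2 N and contact force between each of the arm, the fingers and microscope below 0.5 N and distance of microscope from where it was at the start of the episode below 0.025 m and linear speed of microscope below 0.01 m/s and distance of each of spare_foot_a, spare_foot_b, petri_dish, stain_bottle, oil_bottle, slide_box, forceps from where it was at the start of the episode below 0.03 m); the arm keeps its last pose, push and grip.
It fails at once if the microscope is touched by the gripper or the arm (contact force between any of the arm, the fingers and microscope above 1 N).
It fails at once if the microscope is tipped: a right-hand foot more than 12 mm up (height (world z) of any of foot_right_front, foot_right_rear above 0.012 m).
It fails at once if the microscope is shoved more than 25 mm (distance of microscope from where it was at the start of the episode above 0.025 m).
It fails at once if another thing is knocked more than 30 mm out of its place (distance of any of spare_foot_a, spare_foot_b, petri_dish, stain_bottle, oil_bottle, slide_box, forceps from where it was at the start of the episode above 0.03 m).
It also fails if it takes over 38 s, if anything falls off the work surface, if the arm or the gripper's body presses on something with over 40 N, if the wrist force passes 120 N, or if a joint passes its speed limit or range.

## Working session

There is one attempt and no reset: what is moved stays moved. The work goes in short steps, each a Python script; the robot and the scene stay as the last script left them, time stands still between calls to the robot, and variables do not carry over. Pictures are saved under pics/ and viewed, at most 10 in all, crops included, and the job is handed in when it is done.

```bash
mkdir -p pics; python3 - <<'E'
from bench import *
import cv2,numpy as np
for n in("scene","top"):
    p,d=capture(n); cv2.imwrite(f"pics/{n}0.png",p[:,:,::-1]); np.savez(f"{n}0.npz",p=p,d=d)
    c=camera_info(n); print(n,c)
o=get_obs(); print(o["time"],o["position"],o["orientation"])
E
python3 -c "
import cv2,numpy as np
a=cv2.imread('pics/scene0.png');b=cv2.imread('pics/top0.png')
cv2.imwrite('pics/s0.png',cv2.resize(a,(800,600)));cv2.imwrite('pics/t0.png',cv2.resize(b,(800,600)))"
```

```text
scene {'intrinsics': array([[377.35328472,   0.        , 254.48594492],
       [  0.        , 377.35328472, 191.4041557 ],
       [  0.        ,   0.        ,   1.        ]]), 'k1': -0.02107983879940458, 'R': array([[ 0.66408382,  0.74763801, -0.00548481],
       [ 0.39165052, -0.35411083, -0.84924401],
       [-0.63686933,  0.56182108, -0.52797209]]), 't': array([-345.7828882 , -186.33558829, 1435.25980558])}
top {'intrinsics': array([[362.99396061,   0.        , 250.94790806],
       [  0.        , 362.99396061, 191.0484479 ],
       [  0.        ,   0.        ,   1.        ]]), 'k1': -0.04035046780562119, 'R': array([[-0.02094289, -0.99964272,  0.01660834],
       [-0.99202033,  0.0187117 , -0.12468177],
       [ 0.12432646, -0.01908701, -0.99205777]]), 't': array([ -8.9238498 , 544.7950727 , 848.72692652])}
0.1 [212.75703261 452.20996957 403.90546491] [-6.85143415e-01 -3.06554882e+00  2.88918589e-03]
```

View pics/s0.png

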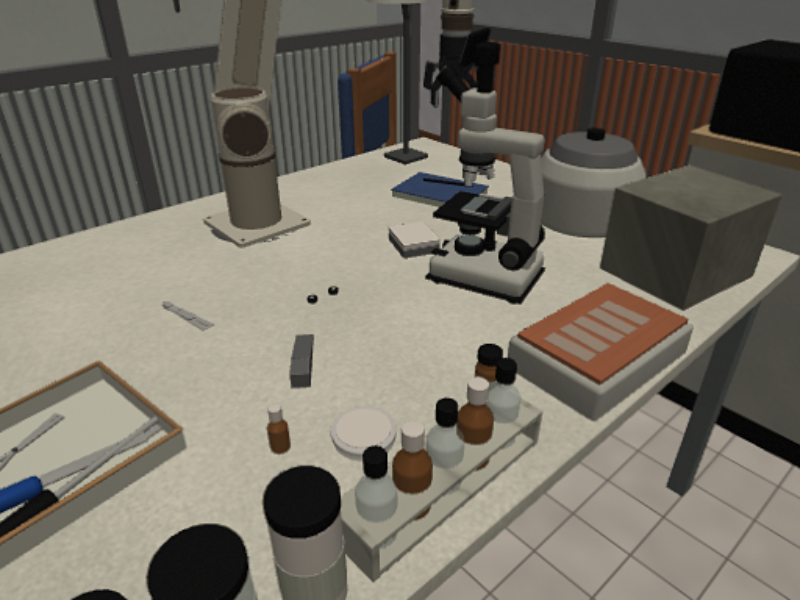

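View pics/t0.png

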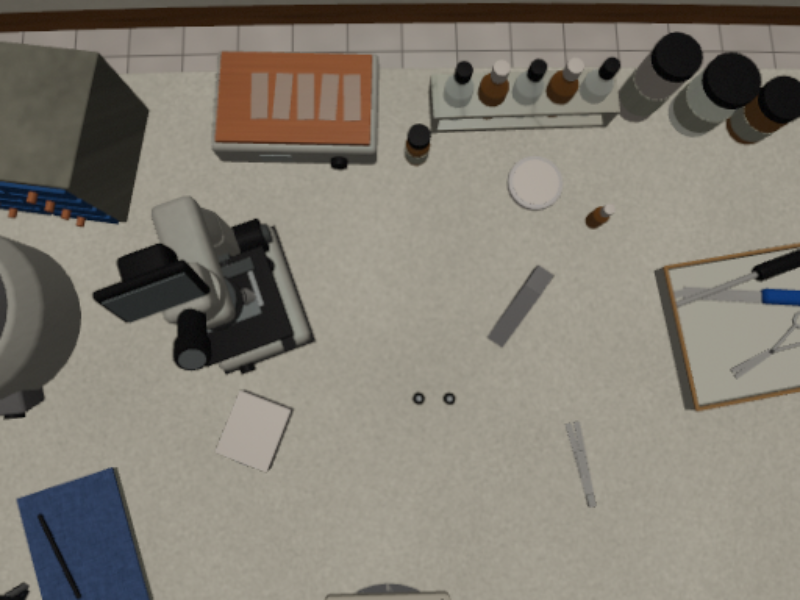

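The wedge lies at about (520,305) in the 800x600 top view, with its thick end at upper right (543,270). The microscope's right edge runs from about (272,228) to (312,342). I'll measure with masks and depth, and look at the base enlarged.

```bash
cat > h.py <<'E'
import numpy as np,cv2
def ray(c,px):
    K=c["intrinsics"]; d=np.array([[c["k1"],0,0,0]],float)
    u=cv2.undistortPoints(np.float64(px).reshape(-1,1,2),K,d).reshape(-1,2)
    return -c["R"].T@c["t"], np.c_[u,np.ones(len(u))]@c["R"]
def onplane(c,px,z):
    o,v=ray(c,px); z=np.asarray(z,float); s=(z-o[2])/v[:,2]; return o+v*s[:,None]
def deproj(c,px,dep):
    o,v=ray(c,px); return o+v*np.asarray(dep)[:,None]
def cloud(c,d):
    r,q=np.nonzero(d>0); return deproj(c,np.c_[q,r],d[r,q]).astype(float),r,q
E
python3 - <<'E'
from h import *; from bench import camera_info
c=camera_info("top"); f=np.load("top0.npz"); p,d=f["p"],f["d"]
P,r,q=cloud(c,d); X=np.full(d.shape+(3,),np.nan); X[r,q]=P
b=X[230:250,290:330].reshape(-1,3); print("bench z",np.nanmean(b[:,2]),np.nanstd(b[:,2]))
# wedge
m=np.zeros(d.shape,np.uint8); sub=p[165:226,305:360].astype(int)
m[165:226,305:360]=(sub.max(2)<118)
n,l,s,_=cv2.connectedComponentsWithStats(m); k=1+s[1:,4].argmax(); w=(l==k)
rect=cv2.minAreaRect(np.argwhere(w)[:,::-1].astype(np.float32)); print(s[k],rect)
bx=cv2.boxPoints(rect); print(bx.round(1).tolist())
W=X[w]; a=W[:,:2]-np.nanmean(W[:,:2],0); u=np.linalg.svd(a,full_matrices=False)[2][0]; t=a@u
for lo in range(-75,80,15):
    s_=(t>=lo)&(t<lo+15)
    if s_.any(): print(lo,s_.sum(),np.nanmean(W[s_],0).round(1))
for n,(r0,r1,c0,c1) in dict(top=(120,250,90,220)).items():
    cv2.imwrite("pics/mt.png",cv2.resize(p[r0:r1,c0:c1,::-1],None,fx=4.6,fy=4.6,interpolation=2))
f=np.load("scene0.npz"); cv2.imwrite("pics/ms.png",cv2.resize(f["p"][120:200,250:370,::-1],None,fx=6.5,fy=6.5,interpolation=2))
Zs=X[120:250,90:220,2]
E
```

```text
bench z 0.9029093740107687 1.6515371644787153
[312 170  43  52 729] ((332.42803955078125, 195.60400390625), (13.281563758850098, 56.794498443603516), 34.695152282714844)
[[310.79998779296875, 215.1999969482422], [343.1000061035156, 168.5], [354.1000061035156, 176.0], [321.70001220703125, 222.6999969482422]]Traceback (most recent call last):
  File "<stdin>", line 11, in <module>
    u, s, vh = gufunc(a, signature=signature)
               ~~~~~~^^^^^^^^^^^^^^^^^^^^^^^^
    raise LinAlgError("SVD did not converge")
numpy.linalg.LinAlgError: SVD did not converge
```

```bash
python3 - <<'E'
from h import *; from bench import camera_info
c=camera_info("top"); f=np.load("top0.npz"); p,d=f["p"],f["d"]
P,r,q=cloud(c,d); X=np.full(d.shape+(3,),np.nan); X[r,q]=P; np.save("X.npy",X)
m=np.zeros(d.shape,np.uint8); m[165:226,305:360]=p[165:226,305:360].max(2)<118
n,l,s,_=cv2.connectedComponentsWithStats(m); w=l==1+s[1:,4].argmax()
W=X[w]; W=W[~np.isnan(W[:,0])]; a=W[:,:2]-W[:,:2].mean(0); u=np.linalg.svd(a,full_matrices=False)[2][0]; t=a@u
for lo in range(-75,80,15):
    s_=(t>=lo)&(t<lo+15)
    if s_.any(): print(lo,s_.sum(),W[s_].mean(0).round(1))
bx=[[310.8,215.2],[343.1,168.5],[354.1,176],[321.7,222.7]]
print(onplane(c,bx,[3,28,28,3]).round(1))
cv2.imwrite("pics/mt.png",cv2.resize(p[120:250,90:220,::-1],None,fx=4.6,fy=4.6,interpolation=2))
f=np.load("scene0.npz"); cv2.imwrite("pics/ms.png",cv2.resize(f["p"][120:200,250:370,::-1],None,fx=6.5,fy=6.5,interpolation=2))
for n in("top","scene"): C=camera_info(n); print(n,-C["R"].T@C["t"])
E
```

```text
-75 43 [ 584.8 -260.4   26.1]
-60 80 [ 575.1 -253.7   26.7]
-45 78 [ 562.6 -244.8   27. ]
-30 81 [ 550.6 -236.    25.7]
-15 81 [ 538.9 -227.2   22. ]
0 82 [ 526.5 -218.2   18.9]
15 77 [ 514.  -209.7   15.4]
30 78 [ 502.2 -200.9   11.9]
45 75 [ 490.1 -191.9    8.4]
60 50 [ 479.8 -184.6    5.3]
[[ 484.5 -169.2    3. ]
 [ 597.5 -250.2   28. ]
 [ 578.1 -276.7   28. ]
 [ 465.2 -195.9    3. ]]
top [434.74168326  -2.91504589 910.06036804]
scene [1216.68020516 -613.82223024  597.63618932]
```

View pics/mt.png

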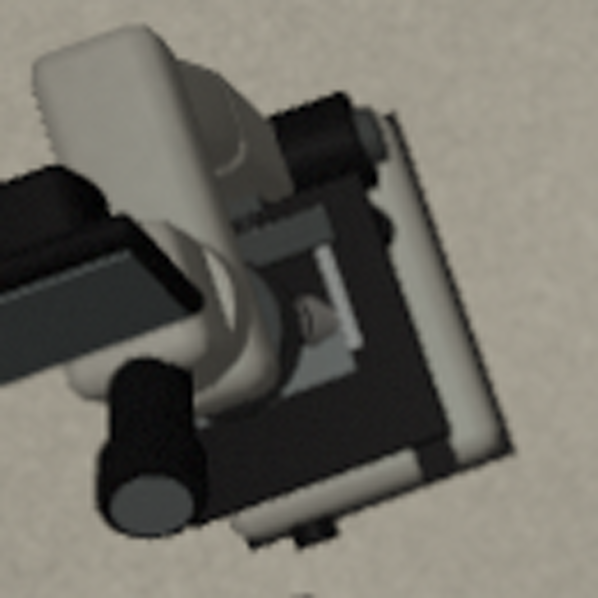

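View pics/ms.png

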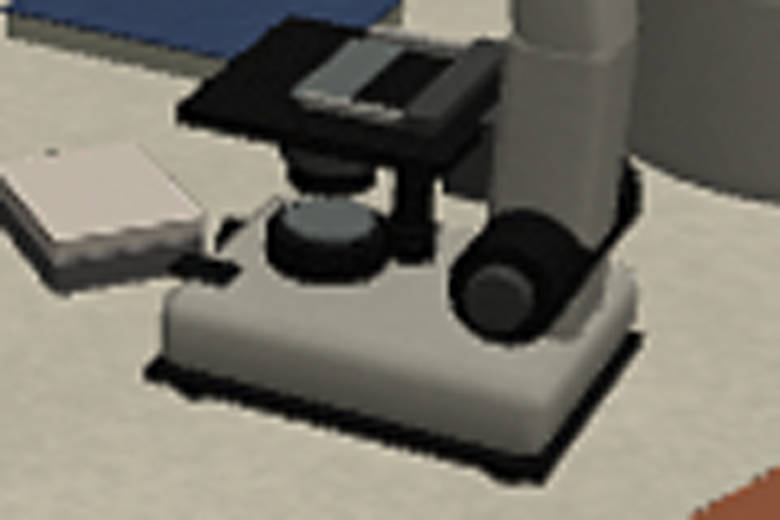

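```bash
python3 - <<'E'
from h import *; from bench import camera_info
c=camera_info("top")
px=(np.array([[393,112],[514,450],[252,548]])+.5)/4.6-.5+[90,120]
for z in(9,14):
    A=onplane(c,px,[z]*3); print(z,A.round(1).tolist(),np.linalg.norm(A[0]-A[1]),np.linalg.norm(A[2]-A[1]))
s=camera_info("scene")
px=(np.array([[545,470],[148,370],[640,338]])+.5)/6.5-.5+[250,120]
for z in (9,14):
    B=onplane(s,px,[z]*3); print(B.round(1).tolist(),np.linalg.norm(B[0]-B[1]),np.linalg.norm(B[2]-B[0]))
A=onplane(c,(np.array([[393,112],[514,450]])+.5)/4.6-.5+[90,120],[12]*2)
e=A[0]-A[1]; print("x axis yaw",np.arctan2(e[1],e[0]), "mid",A.mean(0), "left corner dir",)
E
```

```text
9 [[671.9, 170.1, 9.0], [484.1, 103.9, 9.0], [434.4, 244.3, 9.0]] 199.0429773648692 148.9301306852921
14 [[670.6, 169.1, 14.0], [483.9, 103.4, 14.0], [434.4, 243.0, 14.0]] 197.93848434517307 148.1037147426547
[[664.5, 183.2, 9.0], [477.9, 113.5, 9.0], [618.4, 316.6, 9.0]] 199.2983873330804 141.1538503648448
[[669.2, 176.4, 14.0], [484.1, 107.3, 14.0], [623.5, 308.7, 14.0]] 197.60550477720372 139.9548597750306
x axis yaw 0.3387156068009312 mid [577.53108253 136.55008795  12.        ] left corner dir
```

The two views agree on the microscope's right edge. Both give 199 x 149 mm, with the edge's middle near (578,137) and a yaw of 0.339. The wedge's ends are 139 mm apart, also as expected. I'll plan the poses and check reachability.

```bash
cat >> h.py <<'E'
from scipy.spatial.transform import Rotation as Rt
YAW=0.339; E=np.array([577.7,136.7]); MY=np.array([-np.sin(YAW),np.cos(YAW)])
def ori(heading,sgn=1):  # heading = wedge +x direction
    y=sgn*np.array([-np.sin(heading),np.cos(heading),0]); z=np.array([0,0,-1.]); x=np.cross(y,z)
    return Rt.from_matrix(np.c_[x,y,z]).as_rotvec()
THICK=np.array([587.8,-263.5]);THIN=np.array([474.9,-182.5])
u=THIN-THICK; H0=np.arctan2(u[1],u[0]); G0=THICK+20*u/np.linalg.norm(u); H1=np.pi/2+YAW
def grip(ny): return E+(75+ny-120)*MY   # grip xy for wedge nose at mic y = ny
E
python3 - <<'E'
from h import *; from bench import *
o=get_obs(); R=Rt.from_rotvec(o["orientation"]).as_matrix(); c=camera_info("wrist")
print("cam in tool",R.T@(-c["R"].T@c["t"]-o["position"]))
print(H0,G0,grip(-105),grip(-37))
for s in(1,-1):
    for xy,h,z in((G0,H0,255),(G0,H0,175),(grip(-105),H1,215),(grip(-105),H1,175),(grip(-37),H1,175),(grip(-25),H1,175)):
        q=ik([*xy,z],ori(h,s)); print(s,z,None if q is None else np.round(q,2), "toolx",Rt.from_rotvec(ori(h,s)).as_matrix()[:,0].round(2))
E
```

```text
cam in tool [67.658773    1.02840777 29.77304827]
2.519251645516608 [ 571.54967961 -251.84122275] [627.58162563  -4.76315218] [604.96862201  59.36681014]
1 255 [-0.42  0.58  0.12  1.11  0.   -2.93] toolx [ 0.81 -0.58  0.  ]
1 175 [-0.42  0.66  0.03  0.94  0.   -2.93] toolx [ 0.81 -0.58  0.  ]
1 215 [-0.01  0.62  0.08  1.03  0.   -1.92] toolx [ 0.33 -0.94  0.  ]
1 175 [-0.01  0.67  0.04  0.95  0.   -1.92] toolx [ 0.33 -0.94  0.  ]
1 175 [ 0.1   0.63 -0.02  0.92  0.   -1.81] toolx [ 0.33 -0.94  0.  ]
1 175 [ 0.12  0.63 -0.03  0.91  0.   -1.79] toolx [ 0.33 -0.94  0.  ]
-1 255 [-0.42  0.58  0.12  1.11  0.    0.21] toolx [-0.81  0.58 -0.  ]
-1 175 [-0.42  0.66  0.03  0.94  0.    0.21] toolx [-0.81  0.58 -0.  ]
-1 215 [-0.01  0.62  0.08  1.03  0.    1.22] toolx [-0.33  0.94 -0.  ]
-1 175 [-0.01  0.67  0.04  0.95  0.    1.22] toolx [-0.33  0.94 -0.  ]
-1 175 [ 0.1   0.63 -0.02  0.92  0.    1.33] toolx [-0.33  0.94 -0.  ]
-1 175 [ 0.12  0.63 -0.03  0.91  0.    1.35] toolx [-0.33  0.94 -0.  ]
```

```bash
python3 - <<'E'
from h import *; from bench import *
o=get_obs(); p=o["position"]; r=np.hypot(*p[:2])
q=ik([p[0]*300/r,p[1]*300/r,420],o["orientation"]); print(q)
set_joints(q); q=np.array(q); q[0]=-0.42; q[5]=-2.9; set_joints(q)
move_ptp([*G0,330],ori(H0))
o=get_obs(); c=camera_info("wrist"); im,d=capture("wrist"); cv2.imwrite("pics/w1.png",im[:,:,::-1])
np.savez("w1.npz",p=im,d=d,R=c["R"],t=c["t"],K=c["intrinsics"],k1=c["k1"]); print(o["time"],o["position"])
E
```

```text
[ 1.13103989e+00 -1.70553293e-01 -3.84654517e-01  1.35858011e+00
  3.20861680e-07  1.57080823e+00]
5.9 [ 571.15137891 -251.6111272   330.77134944]
```

View pics/w1.png

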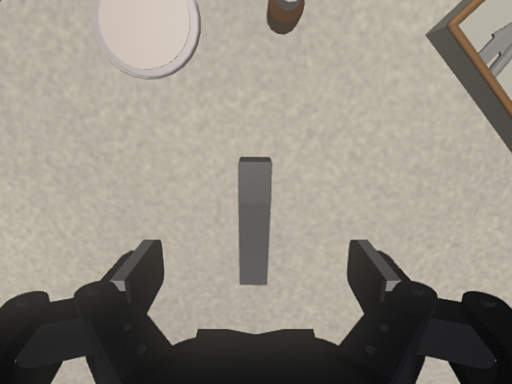

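The wedge stands upright and central in the wrist view. Its block is at columns 239–271, rows 161–204, and the thin end is at row 284. I'll check those rays, then grip it.

```bash
python3 - <<'E'
from h import *; from bench import *
f=np.load("w1.npz"); c=dict(R=f["R"],t=f["t"],intrinsics=f["K"],k1=float(f["k1"]))
A=onplane(c,[[239,162],[271,162],[239,204],[271,204],[241,284],[267,284]],[28,28,28,28,3,3]); print(A.round(1).tolist())
g=A[:4].mean(0)[:2]; n=A[4:].mean(0)[:2]; k=n-A[:2].mean(0)[:2]; h=np.arctan2(k[1],k[0]); print("grip",g,G0,"head",h,H0,np.linalg.norm(k))
if np.linalg.norm(g-G0)<8 and abs(h-H0)<.05:
    G=g; move_linear([*G,240],ori(h)); move_linear([*G,176],max_speed=80)
    o=get_obs(); print(o["time"],o["position"],o["wrist_force"])
    print(command_gripper(25,60)); o=get_obs(); print(o["time"],o["finger_gap"],o["grip_force"],o["wrist_force"],o["position"])
E
```

```text
[[595.4, -250.2, 28.0], [578.8, -273.3, 28.0], [563.8, -226.9, 28.0], [546.6, -250.9, 28.0], [483.2, -168.4, 3.0], [466.7, -191.4, 3.0]]
grip [ 571.1418046  -250.30601919] [ 571.54967961 -251.84122275] head 2.5113355838279237 2.519251645516608 138.8214259895898
7.65 [ 571.48621795 -250.45295284  176.49997355] [ 0.3405438  -0.09914513  0.13763146]
False
8.2 28.776379331532702 60.81215858459473 [-0.4034751  -0.55386221  2.98335527] [ 571.43391726 -250.42854433  176.54559687]
```

```bash
python3 - <<'E'
from h import *; from bench import *
o=get_obs(); move_linear([*o["position"][:2],236],max_speed=100)
move_ptp([*grip(-105),236],ori(H1)); move_linear([*grip(-105),182],max_speed=100)
o=get_obs(); print(o["wrist_force"],o["position"])
move_linear([*grip(-105),176],max_speed=30)
o=get_obs(); print(o["time"],o["wrist_force"],o["position"],o["grip_force"])
for n in("top","scene"):
    im,d=capture(n); np.savez(n+"1.npz",p=im,d=d)
    if n=="top":
        cv2.imwrite("pics/t1.png",cv2.resize(im[130:260,170:300,::-1],None,fx=4.6,fy=4.6,interpolation=2))
    else: cv2.imwrite("pics/s1.png",cv2.resize(im[140:240,200:350,::-1],None,fx=5,fy=5,interpolation=2))
E
```

```text
[ 0.150908   -0.52649069 -0.60255806] [627.83135179  -5.21388146 182.24957641]
10.9833 [1.2799954  0.02930585 1.88566099] [627.92216406  -4.70859989 176.54125306] 60.46075701713562
```

View pics/t1.png

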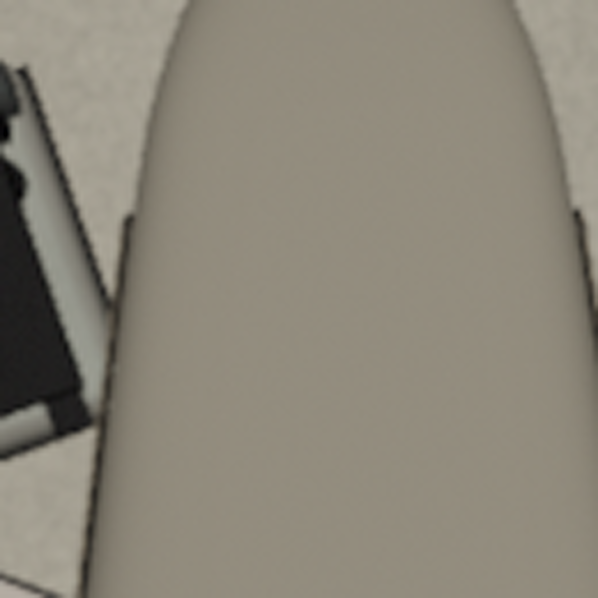

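View pics/s1.png

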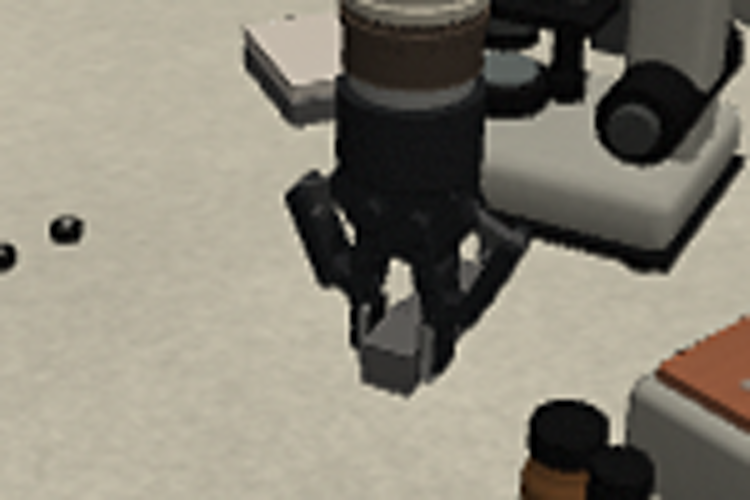

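The wedge is held level on the bench in front of the edge. I'll advance it in steps, watching the push force for contact.

```bash
python3 - <<'E'
from h import *; from bench import *
def rep(ny):
    o=get_obs(); f=o["wrist_force"]; along=(o["position"][:2]-E)@MY+45; lat=(o["position"][:2]-E)@[MY[1],-MY[0]]
    print(ny,round(o["time"],2),"nose",round(along,1),"lat",round(lat,1),"z",round(o["position"][2],2),"F",round(f[:2]@MY,2),"Fz",round(f[2],2),"gf",round(o["grip_force"],1)); return f[:2]@MY
move_linear([*grip(-68),176],max_speed=60); rep(-68)
move_linear([*grip(-61),176],max_speed=40); pause(.25); F0=rep(-61)
for ny in np.arange(-59,-43,2.):
    move_linear([*grip(ny),176],max_speed=30); pause(.1); F=rep(ny)
    if F<F0-4: break
E
```

```text
-68 11.85 nose -66.9 lat 0.2 z 176.53 F 0.84 Fz 6.68 gf 61.3
-61 12.43 nose -60.5 lat 0.3 z 176.53 F -0.37 Fz 6.04 gf 61.2
-59.0 12.78 nose -58.9 lat 0.3 z 176.51 F -1.5 Fz 5.19 gf 61.2
-57.0 13.12 nose -57.0 lat 0.3 z 176.53 F -2.77 Fz 5.99 gf 61.2
-55.0 13.47 nose -55.0 lat 0.3 z 176.51 F -1.7 Fz 4.65 gf 61.2
-53.0 13.82 nose -53.0 lat 0.2 z 176.52 F -2.57 Fz 4.7 gf 61.2
-51.0 14.18 nose -51.0 lat 0.2 z 176.51 F -2.78 Fz 5.18 gf 61.2
-49.0 14.53 nose -49.1 lat 0.2 z 176.52 F -1.81 Fz 5.16 gf 61.2
-47.0 14.88 nose -47.8 lat 0.2 z 176.53 F -5.65 Fz 4.36 gf 61.1
```

```bash
python3 - <<'E'
from h import *; from bench import *
def rep(ny):
    o=get_obs(); f=o["wrist_force"]; along=(o["position"][:2]-E)@MY+45; lat=(o["position"][:2]-E)@[MY[1],-MY[0]]
    print(ny,round(o["time"],2),"nose",round(along,1),"lat",round(lat,1),"z",round(o["position"][2],2),"F",round(f[:2]@MY,2),"Fz",round(f[2],2),"gf",round(o["grip_force"],1)); return along
command_gripper(25,100)
for ny in (-45,-43,-40,-38,-36,-34):
    move_linear([*grip(ny),176],max_speed=20); pause(.15); 
    if rep(ny)>-36: break
im,d=capture("scene"); np.savez("scene2.npz",p=im,d=d)
# microscope motion: flow between scene0 and now on its top part / base
a=np.load("scene0.npz"); g0=cv2.cvtColor(a["p"],cv2.COLOR_RGB2GRAY);g1=cv2.cvtColor(im,cv2.COLOR_RGB2GRAY)
for nm,(r0,r1,c0,c1) in dict(top=(20,60,295,320),arm=(85,130,325,350),knob=(148,175,318,345),corner=(165,192,320,350),bench=(195,250,325,420)).items():
    T=g0[r0:r1,c0:c1]; pad=6; S=g1[r0-pad:r1+pad,c0-pad:c1+pad]
    m=cv2.matchTemplate(S,T,cv2.TM_CCOEFF_NORMED); _,v,_,L=cv2.minMaxLoc(m)
    x,y=L; sx=sy=0
    if 0<x<12 and 0<y<12:
        sx=.5*(m[y,x-1]-m[y,x+1])/(m[y,x-1]-2*m[y,x]+m[y,x+1]); sy=.5*(m[y-1,x]-m[y+1,x])/(m[y-1,x]-2*m[y,x]+m[y+1,x])
    print(nm,round(v,3),round(x+sx-pad,2),round(y+sy-pad,2))
cv2.imwrite("pics/s2.png",np.vstack([cv2.resize(z[150:205,255:365,::-1],None,fx=5.4,fy=5.4,interpolation=2) for z in(a["p"],im)]))
E
```

```text
-45 15.49 nose -47.0 lat 0.2 z 176.68 F -8.95 Fz 5.27 gf 99.2
-43 15.89 nose -46.3 lat 0.2 z 176.71 F -13.89 Fz 4.42 gf 99.0
-40 16.34 nose -44.4 lat 0.3 z 176.91 F -18.41 Fz 4.44 gf 99.1
-38 16.74 nose -42.7 lat 0.4 z 176.97 F -19.64 Fz 3.34 gf 99.1
-36 17.14 nose -40.7 lat 0.5 z 177.01 F -18.67 Fz 4.35 gf 99.0
-34 17.54 nose -38.7 lat 0.5 z 176.96 F -18.74 Fz 3.28 gf 99.0
top 0.074 6 -6
arm 0.944 0.38 -0.47
knob 0.958 0.19 -0.51
corner 0.977 0.04 -0.35
bench 1.0 0.01 0.0
```

View pics/s2.png

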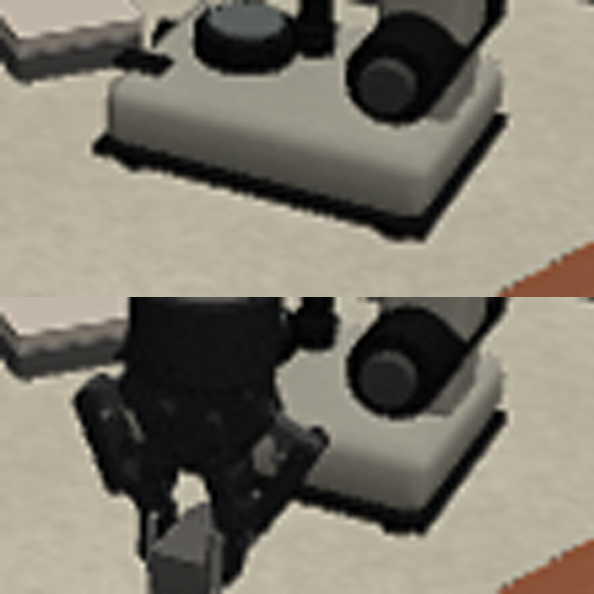

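The force has levelled off at about 19 N, and the image shifts look like tilting rather than sliding. I'll measure lift and slide together with tracked features and their depth.

```bash
cat >> h.py <<'E'
def lift(im,c):
    """LK-tracked features on the microscope -> least squares [lift at right feet, slide along +y, slide along x, yaw]"""
    f=np.load("scene0.npz"); g0=cv2.cvtColor(f["p"],cv2.COLOR_RGB2GRAY); g1=cv2.cvtColor(im,cv2.COLOR_RGB2GRAY)
    pts=cv2.goodFeaturesToTrack(g0,600,.003,3)
    n,st,_=cv2.calcOpticalFlowPyrLK(g0,g1,pts,None,winSize=(11,11),maxLevel=1)
    b,sb,_=cv2.calcOpticalFlowPyrLK(g1,g0,n,None,winSize=(11,11),maxLevel=1)
    ok=(st[:,0]>0)&(np.linalg.norm(pts-b,axis=2)[:,0]<.2)
    p,n=pts[ok,0],n[ok,0]; d=f["d"][np.int32(p[:,1]+.5),np.int32(p[:,0]+.5)]
    k=d>0; p,n,d=p[k],n[k],d[k]; X=deproj(c,p,d)
    MX=np.array([MY[1],-MY[0]]); O=E+75*MY; mx=(X[:,:2]-O)@MX; my=(X[:,:2]-O)@MY; z=X[:,2]
    k=(abs(mx)<105)&(abs(my)<78)&(z>12)&(z<470)&(np.linalg.norm(n-p,axis=1)<5)
    p,n,X,mx,my,z=p[k],n[k],X[k],mx[k],my[k],z[k]
    y3=np.r_[MY,0]; x3=np.r_[MX,0]; e=np.array([0,0,1.])
    def proj(X): return cv2.projectPoints(X,cv2.Rodrigues(c["R"])[0],c["t"],c["intrinsics"],np.array([c["k1"],0,0,0.]))[0][:,0]
    L=1/119.   # feet to pivot at y=+62
    dirs=[L*((62-my)[:,None]*e+z[:,None]*y3), np.tile(y3,(len(X),1)), np.tile(x3,(len(X),1)), .01*(mx[:,None]*y3-my[:,None]*x3)]
    A=np.stack([(proj(X+v)-proj(X)).ravel() for v in dirs],1); y=(n-p).ravel()
    from scipy.optimize import least_squares
    s=least_squares(lambda q:A@q-y,np.zeros(4),loss="soft_l1",f_scale=.15)
    cov=np.linalg.inv(A.T@A)*np.median(abs(s.fun))**2*2
    return s.x.round(2),np.sqrt(np.diag(cov)).round(2),len(X)
E
python3 - <<'E'
from h import *; from bench import *
c=camera_info("scene"); print(lift(np.load("scene1.npz")["p"],c)); print(lift(np.load("scene2.npz")["p"],c))
E
```

```text
(array([ 0.06, -0.25, -0.01,  0.12]), array([0.05, 0.12, 0.03, 0.05]), 35)
(array([ 1.65, -0.31,  0.03,  0.1 ]), array([0.11, 0.25, 0.06, 0.09]), 26)
```

The lift is 1.65 mm with no measurable slide; the null check on the earlier image gives 0.06. About 6 mm more push should reach 3 mm.

```bash
python3 - <<'E'
from h import *; from bench import *
c=camera_info("scene")
for ny in (-31.5,-28.5):
    move_linear([*grip(ny),176],max_speed=20); pause(.3)
    o=get_obs(); print(o["time"],"nose",(o["position"][:2]-E)@MY+45,o["wrist_force"],o["grip_force"],o["position"][2],o["finger_gap"])
    im,_=capture("scene"); L=lift(im,c); print(L)
    if L[0][0]>2.8: break
pause(.7); im,_=capture("scene"); print(lift(im,c), get_obs()["wrist_force"])
E
```

```text
18.1667 nose -36.10049657735749 [  6.46715724 -18.0237928    2.55061408] 98.95812749862671 176.90823169587333 28.560571819777046
(array([ 2.15, -0.09, -0.02,  0.06]), array([0.16, 0.34, 0.08, 0.12]), 26)
18.8167 nose -32.96326866171455 [  6.97972774 -16.15686627   3.46212934] 98.9373242855072 176.82420034229574 28.292870889289564
(array([ 2.65,  0.19, -0.05,  0.01]), array([0.14, 0.3 , 0.07, 0.11]), 26)
(array([ 2.6 ,  0.21, -0.03,  0.01]), array([0.14, 0.31, 0.08, 0.11]), 26) [  6.87154039 -16.93011092   2.75899724]
```

```bash
python3 -c "
from bench import *
print(hand_in())"
```

```text
the job is handed in; nothing more can be done
None
```

The wedge is gripped (about 99 N) and in place under the middle of the right-hand side, with the right feet measured about 2.6 mm up from camera tracking and no slide beyond about 0.2 mm; I handed it in at about 20 s of the 38 s, and no verdict came back.

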